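# Fit the press handle until its spring button clicks

## Robot

A 6-joint arm with a two-finger parallel gripper is mounted at the origin on the work surface. World frame = base frame: x ahead of the robot, y to its left, z up, the work surface at z = 0. Lengths are in m, angles in rad, forces in N, time in s.
With the tool pointing down it reaches from about 0.375 to 0.75 m from the base axis. Payload 9 kg.
Tool frame: the origin (TCP) lies midway between the tips of the shut fingers; the grasp point (between the pads) lies robot.grasp_offset behind it (robot.grasp_offset is the distance from the TCP to the grasp point, in m); z points along the fingers, y is the direction in which the jaws open and shut (so a half turn about z gives the same grasp; the last joint's range is limited). The gripper opens to 85 mm and grips with 20 to 120 N. Pads are 22 mm wide; open, the fingers measure 114 mm over their backs; the gripper's body (76 mm by 85 mm) begins 54 mm behind the grasp point. The pads swing forward as they close: fully open they stand 13 mm farther back than shut.
Start: joints at [-1.553, 0.104, 0.097, 1.564, 0, 1.353], TCP at [0.14, -0.583, 0.231] pointing down, gripper open.
Joint ranges: [-2.99, 2.99], [-0.84, 1.86], [-1.1, 1.16], [-1.84, 2.11], [-1.51, 1.56], [-3.14, 3.14]. Speed limits (rad/s): [2.22, 2.22, 2.57, 3.14, 3.14, 3.14].

## Interface

Orientations are given as [roll, pitch, yaw] about the fixed x, y, z axes, in that order (R = Rz(yaw) Ry(pitch) Rx(roll)).
In Python, from station import telemetry, optics, robot gives the robot as it stands.
- The arm moves only by the tool move_arm, never from a script. Its argument "targets" is a list of rows, each an object of numbers: "x", "y", "z": the shift along the tool's x, y, z in mm; "ax", "ay", "az": the turn, a rotation vector about the tool's x, y, z in rad; "grip": the finger opening in mm, from 0 to 85.4. A call has 1 to 12 rows; each row is the pose to reach, as a shift and turn from the pose measured when the call began, along the tool's axes at that moment; what a row does not reach only later rows make up. A row lasts 1/8 s, in which the tool goes at most 62.5 mm and 10.7 degrees, less where a joint would pass 70% of its speed; a pose out of reach is approached as far as the arm can. A call with a gripper value outside its range is refused whole. The fingers move at their own pace and stop on an object; "newtons" is the grip in N (left out, the last holds). Time passes only in rows, so rows that repeat a pose let the fingers close. It gives the time, the measured TCP pose, the force and the opening at its end, in the units of the state.
- telemetry.state(): the state, without advancing time (a new reading comes with each control period).
- optics.camera(name): name is "scene" or "top"; returns a dict with "image" (400x640x3 uint8, blue, green, red), "vfov" (degrees; the focal length in pixels is half the picture's height over the tangent of half this angle, whatever the lens; pixels are square), "cx", "cy" (the principal point, pixels), "origin" and "attitude" of the camera in the world. Camera axes: x right, y down, z forward; pixel columns grow to the right and rows downward; lengths in m; the calibration is good to about 2 mm. A picture is of the moment at which its call begins. There is no depth.
- robot.sign_off(): hands the job in, once; it reports no verdict.
The state is a dict: "time": time; "q": joint angles; "joint_velocities": joint speeds; "effort": joint torques, N m; "tcp_pos": TCP position; "tcp_rot": TCP orientation; "force": force on the tool from outside, world axes, zero at the start; "ft_torque": the same for the moment, N m; "width": finger opening in m.
Only numpy, scipy, OpenCV 4.12 (cv2) and the standard library are available. Lean on these libraries where they do the work, as an engineer would, in place of code of your own. Each camera call takes 0.05 s, during which the arm holds its last target.

## Task

Fit the loose capped handle on the bare stub of the cutting press: slide it down over the stub until it stands against the sprung collar, then keep it lightly pressed down against the collar's spring and turn it, as far as needed, until the stub's spring button pops out through the window in the handle, and let go of it there. Work by feel and gently: stop turning at the click, so that neither the button nor the press is strained, and leave the other things on the bench where they are.

Things in the scene. Friction and masses are not known exactly. Their poses are not given: they have to be found in the camera images.
- handle: loose press handle, standing on the bench on its open end: grey steel tube, 38 mm outside, with a black cap, 145 mm high in all, about 0.24 kg. Origin: middle of the open lower end; z up the axis to the cap. Round bore 32 mm wide, 75 mm deep from the open end; solid above, so grip it 75 to 138 mm up. Things of like size stand near it and may have changed places with it.
- handle_window (a point): middle of the one window cut through the handle's 3 mm wall: on the handle's own +x side, at the outer surface, 31 mm above the open end. About 10 mm wide (along the wall) and 14 mm high (24 to 38 mm above the open end).
- press: teal bench cutting press, fixed. Origin: on the upright axis of its bare stub, at table height; +x away from the operator, towards the column; z up. The bare stub is at the press's front left; its twin, 300 mm towards -y, has a handle on it already. A black plate (76 mm square, top at z = 130 mm) carries the stub; beside the stub the press is no higher than 140 mm within 60 mm, 170 mm within 150 mm.
- stub_top (a point): middle of the top of the bare stub, 192 mm above the table. The stub is an upright steel pin, 29 mm in diameter, standing 62 mm out of the black plate; its uppermost 8 mm taper to 18 mm as a lead-in. This point's axes are those of the press: they do not tell which way the button looks.
- collar (a joint): how far the sprung steel collar (44 mm wide) round the stub's foot is pushed down, m. 0: free, its top 147 mm above the table. It gives at about 4 N, then 1.2 N more per mm, to a solid stop at 0.009 (14 N). Pushed down 0.004 to 0.009 (9 to 14 N) by the handle's open end it has the window at the button's height; once caught, it holds the handle up against the button at about 0.004.
- button (a joint): how far the brass spring button in the stub's side is pushed in, m: 0 out, 0.0065 at most, 0.003 to 0.006 inside the bore. 6.5 mm wide, 37 to 47 mm above the black plate, standing 6 mm out of the stub (1.5 mm past the handle's outside once through the window). Sloped on top: a handle pushed down wedges it in with a few newtons. Flat below and at the sides.
- button_side (a point): point on the stub's axis at the button's height, axes as the press's. The button looks out anywhere up to 35 degrees (0.61 rad) to either side of the press's +x; which way is not measured and differs each time. When the turning window meets it (1.5 mm play each side) it springs out, and within about 0.2 rad blocks further turning; lifting off too; turning on against it soon strains it (over 40 N).
- spacer: plain grey steel spacer tube, 38 mm diameter, 95 mm long, standing; no cap and no window in its wall; a bystander
- oilcan: steel can, 54 mm diameter, 125 mm high, standing; a bystander
- jar: rivet jar, 56 mm diameter, 60 mm high; a bystander
- ring_die: round strip-steel cutting die, 80 mm diameter, 32 mm high; a bystander
- strap_die: long strip-steel cutting die, about 135 x 60 mm, 32 mm high; a bystander
- mallet: mallet lying down, 260 mm long, head 90 mm wide and 48 mm thick at its +x end; a bystander
- punch: steel hand punch lying down, 110 mm long, 14 mm thick; a bystander
Mind the look-alikes: they are no part of the job. What is shaped like the handle but orange or pink is not meant.

How it is judged:
By the outcome, as a careful person would: the job done as asked, in the order asked, and still so for the second after the job is handed in, with the robot touching nothing.
It also fails if it takes over 67 s, if anything falls off the work surface, if the arm or the gripper's body presses on something with over 40 N, if the wrist force passes 120 N, or if a joint passes its speed limit or range.

## Working session

There is one attempt and no reset: what is moved stays moved. The work goes in short steps, Python scripts to look and compute and a tool call to move; the robot and the scene stay as the last step left them, time stands still between calls to the robot, and variables do not carry over. Pictures are saved under pics/ and viewed, and the job is handed in when it is done.

Besides the shell and the picture viewer there is one more tool, called after ">>>" as name(argument=value, ...), one argument or row to a line, values as JSON. move_arm: Moves the arm, as the interface text tells. Its arguments: {"type":"object","properties":{"targets":{"type":"array","items":{"type":"object","properties":{"x":{"type":"number"},"y":{"type":"number"},"z":{"type":"number"},"ax":{"type":"number"},"ay":{"type":"number"},"az":{"type":"number"},"grip":{"type":"number"}}}},"newtons":{"type":"number"}},"required":["targets"]}

```bash
ls; mkdir -p pics
cat > h.py <<'E'
import numpy as np, cv2
from station import telemetry, optics, robot
from scipy.spatial.transform import Rotation as R
def cam(n):
    c=optics.camera(n); im=np.array(c["image"]); return c,im
def Rm(c):
    a=np.array(c["attitude"],float)
    return a if a.shape==(3,3) else R.from_euler('xyz',a).as_matrix()
def f(c): return 200/np.tan(np.radians(c["vfov"])/2)
def ray(c,u,v):
    d=np.array([(u-c["cx"])/f(c),(v-c["cy"])/f(c),1]); return np.array(c["origin"]),Rm(c)@d
def onz(c,u,v,z):
    o,d=ray(c,u,v); return o+d*(z-o[2])/d[2]
def proj(c,p):
    q=Rm(c).T@(np.array(p)-np.array(c["origin"])); return q[:2]/q[2]*f(c)+[c["cx"],c["cy"]]
E
python3 - <<'E'
from h import *
import pickle
print(telemetry.state(), robot.grasp_offset)
for n in("scene","top"):
    c,im=cam(n); cv2.imwrite(f"pics/{n}0.png",im); pickle.dump(c,open(n+"0.pkl","wb"))
    print(n,{k:v for k,v in c.items() if k!="image"})
E
```

```text
pics
{'time': 0.0, 'q': array([-1.55265032e+00,  1.04720655e-01,  9.64731727e-02,  1.56391759e+00,
       -4.49010191e-06,  1.35307319e+00]), 'joint_velocities': array([ 2.40985761e-04, -1.40927815e-04,  6.18881736e-04,  6.97312690e-04,
        3.72101855e-05,  8.67987146e-04]), 'effort': array([-2.98575003e-03, -5.56922007e+01,  5.03655660e+01,  1.65978813e-02,
       -4.10427774e-04,  6.24604795e-06]), 'tcp_pos': array([ 0.14020098, -0.58303975,  0.23051198]), 'tcp_rot': array([-3.14025525e+00, -2.91274526e-04,  2.35868951e-01]), 'force': array([-0.58124512,  0.15477093, -0.58594366]), 'ft_torque': array([-0.05926712, -0.00330679, -0.02442841]), 'width': 0.0848412818149245} 0.0187
scene {'vfov': 42.31396383438379, 'cx': 325.74781850903605, 'cy': 198.85926838931397, 'origin': array([1.18741638, 0.05466099, 0.91565027]), 'attitude': array([-2.4440699 ,  0.0154585 ,  1.41933617])}
top {'vfov': 57.5782277449917, 'cx': 318.27086214793945, 'cy': 198.83813572888212, 'origin': array([0.41160317, 0.13171345, 0.98878691]), 'attitude': array([-2.99401386, -0.01189714, -1.54635079])}
```

View pics/scene0.png

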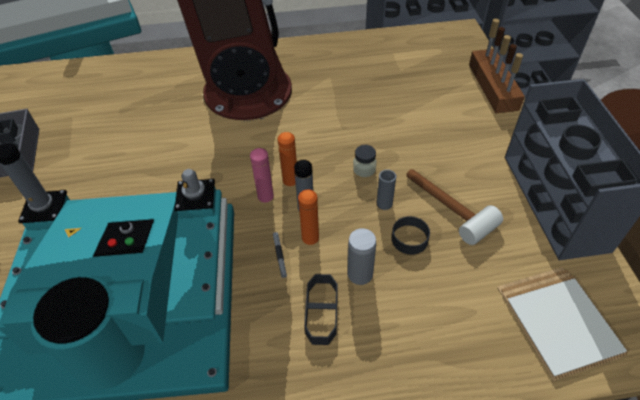

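View pics/top0.png

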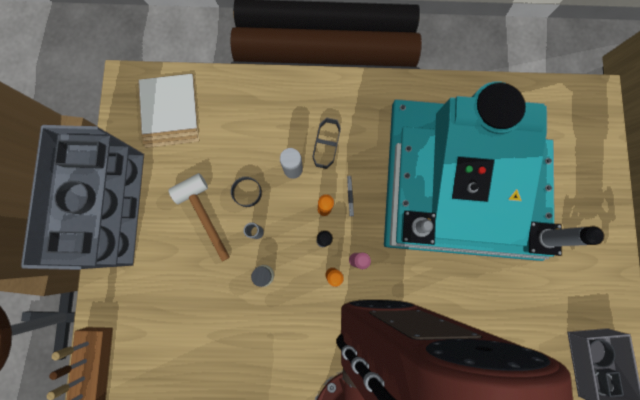

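The scene view shows black-capped grey tube at scene (304,175) / top (324,239); orange look-alikes at scene (287,160) and (309,217), pink at (262,175); the capless spacer at (386,190). The grey tube with the black cap fits the description. I'll enlarge to confirm.

Run:
```python
from h import *
a=cv2.imread("pics/scene0.png"); b=cv2.imread("pics/top0.png")
A=cv2.resize(a[120:260,160:340],None,fx=4,fy=4,interpolation=cv2.INTER_CUBIC)
cv2.imwrite("pics/s_crop.png",A)
B=cv2.resize(b[180:300,300:460],None,fx=5,fy=5,interpolation=cv2.INTER_CUBIC)
cv2.imwrite("pics/t_crop.png",B)
```

```text
(no output)
```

View pics/s_crop.png

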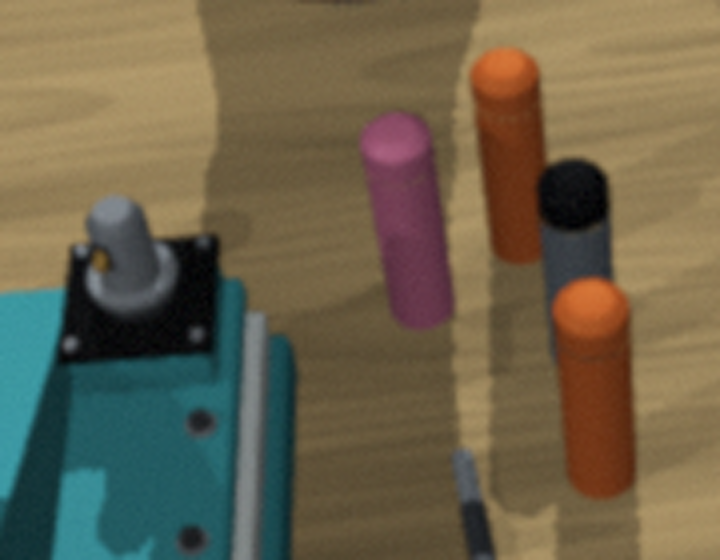

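View pics/t_crop.png

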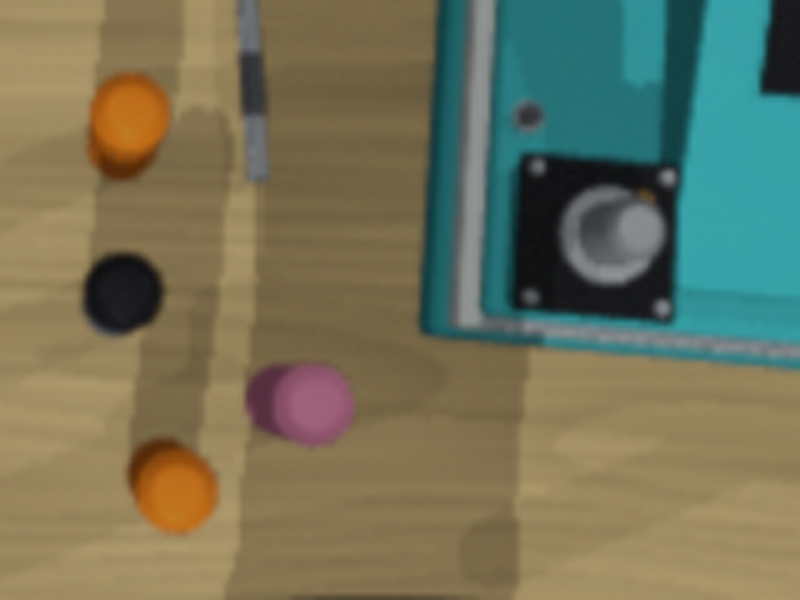

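Run:
```python
from h import *
import pickle
t=pickle.load(open("top0.pkl","rb"));s=pickle.load(open("scene0.pkl","rb"))
T=lambda u,v:(300+(u+.5)/5-.5,180+(v+.5)/5-.5); S=lambda u,v:(160+(u+.5)/4-.5,120+(v+.5)/4-.5)
def tri(a,b):
    o1,d1=ray(t,*a);o2,d2=ray(s,*b);d1/=np.linalg.norm(d1);d2/=np.linalg.norm(d2)
    k=np.linalg.lstsq(np.c_[d1,-d2],o2-o1,rcond=None)[0];p,q=o1+k[0]*d1,o2+k[1]*d2
    return ((p+q)/2).round(4),np.linalg.norm(p-q).round(4)
print("cap",onz(t,*T(123,292),.145).round(4),onz(s,*S(573,182),.145).round(4),tri(T(123,292),S(573,182)))
for n,a,z in(("orangeL",(131,113),.145),("orangeR",(176,490),.145),("pink",(315,404),.145),("stubtop",(640,230),.192),("collar",(610,234),.147),("btn",(645,195),.172),):
    print(n,onz(t,*T(*a),z).round(4))
print("plate top corners/bolts",[onz(t,*T(*a),.13).round(4)[:2] for a in((538,166),(668,176),(662,308),(531,296))])
print("stub tri",tri(T(641,228),S(114,210)),"btn tri",tri(T(645,195),S(100,260)))
for n,a,z in(("orange1",(506,75),.145),("orange2",(591,310),.145),("pink",(397,140),.145),("stub",(114,207),.192),("btn",(100,258),.172)): print("scene",n,onz(s,*S(*a),z).round(4))
for n in("press_left",): print(onz(t,*T(425,335),.03).round(3))
```

```text
cap [0.4463 0.1088 0.145 ] [0.4497 0.1075 0.145 ] (array([0.4464, 0.1083, 0.1415]), np.float64(0.001))
orangeL [0.5298 0.1069 0.145 ]
orangeR [0.3574 0.0828 0.145 ]
pink [0.3974 0.0198 0.145 ]
stubtop [ 0.4771 -0.1165  0.192 ]
collar [ 0.4786 -0.1165  0.147 ]
btn [ 0.4947 -0.1253  0.172 ]
plate top corners/bolts [array([ 0.5115, -0.0877]), array([ 0.5083, -0.1497]), array([ 0.4457, -0.1455]), array([ 0.4498, -0.0837])]
stub tri (array([ 0.4779, -0.1159,  0.1935]), np.float64(0.0012)) btn tri (array([ 0.4941, -0.1245,  0.1768]), np.float64(0.0014))
scene orange1 [0.3645 0.0816 0.145 ]
scene orange2 [0.5368 0.1056 0.145 ]
scene pink [0.4041 0.0199 0.145 ]
scene stub [ 0.4746 -0.1157  0.192 ]
scene btn [ 0.4881 -0.1264  0.172 ]
[ 0.433 -0.053  0.03 ]
```

```bash
cat >> h.py <<'E'
def rel(pos,yaw):
    s=telemetry.state(); R0=R.from_euler('xyz',s["tcp_rot"]); 
    d=R0.inv().apply(np.array(pos)-s["tcp_pos"])*1000
    w=(R0.inv()*R.from_euler('xyz',[np.pi,0,yaw])).as_rotvec()
    print("mm",d.round(1),"rot",w.round(3))
def st():
    s=telemetry.state()
    print(round(s["time"],2),"q",s["q"].round(3),"p",s["tcp_pos"].round(4),"r",s["tcp_rot"].round(4),"F",s["force"].round(1),"M",s["ft_torque"].round(2),"w",s["width"].round(4))
E
python3 - <<'E'
from h import *
rel([.33,-.25,.30],1.74)
E
```

```text
mm [ 262.4 -279.6  -69. ] rot [-1.000e-03 -1.000e-03 -1.504e+00]
```

>>> move_arm(
  targets=[
    {"x": 60,"y": -60,"z": -50,"az": -0.18,"grip": 85},
    {"x": 130,"y": -140,"z": -69,"az": -0.4},
    {"x": 262,"y": -280,"z": -69,"az": -1.5},
    {"x": 262,"y": -280,"z": -69,"az": -1.5},
    {"x": 262,"y": -280,"z": -69,"az": -1.5},
    {"x": 262,"y": -280,"z": -69,"az": -1.5},
    {"x": 262,"y": -280,"z": -69,"az": -1.5},
    {"x": 262,"y": -280,"z": -69,"az": -1.5},
    {"x": 262,"y": -280,"z": -69,"az": -1.5},
  ],
)

```text
schema error: expected keys x, y, z, ax, ay, az, grip
```

Run:
```python
from h import *
st();rel([.447,.1085,.28],np.pi);rel([.447,.1085,.18],np.pi)
```

```text
Traceback (most recent call last):
  File "h.py", line 23, in st
    print(round(s["time"],2),"q",s["q"].round(3),"p",s["tcp_pos"].round(4),"r",s["tcp_rot"].round(4),"F",s["force"].round(1),"M",s["ft_torque"].round(2),"w",s["width"].round(4))
                                                                                                                                                             ^^^^^^^^^^^^^^^^
AttributeError: 'float' object has no attribute 'round'
```

>>> move_arm(
  targets=[
    {"x": 60,"y": -60,"z": -50,"ax": 0,"ay": 0,"az": -0.18,"grip": 85},
    {"x": 130,"y": -140,"z": -69,"ax": 0,"ay": 0,"az": -0.4,"grip": 85},
    {"x": 262,"y": -280,"z": -69,"ax": 0,"ay": 0,"az": -1.5,"grip": 85},
    {"x": 262,"y": -280,"z": -69,"ax": 0,"ay": 0,"az": -1.5,"grip": 85},
    {"x": 262,"y": -280,"z": -69,"ax": 0,"ay": 0,"az": -1.5,"grip": 85},
    {"x": 262,"y": -280,"z": -69,"ax": 0,"ay": 0,"az": -1.5,"grip": 85},
    {"x": 262,"y": -280,"z": -69,"ax": 0,"ay": 0,"az": -1.5,"grip": 85},
    {"x": 262,"y": -280,"z": -69,"ax": 0,"ay": 0,"az": -1.5,"grip": 85},
    {"x": 262,"y": -280,"z": -69,"ax": 0,"ay": 0,"az": -1.5,"grip": 85},
  ],
)

```text
time: 1.23
tcp_pos: [0.3296, -0.2494, 0.2998]
tcp_rot: [3.142, -0.001, 1.736]
force: [-0.0, 0.3, -0.2]
width: 0.0852
```

```bash
sed -i 's/s\["width"\].round(4)/round(s["width"],4)/' h.py
python3 - <<'E'
from h import *
st();rel([.447,.1085,.28],np.pi);rel([.447,.1085,.18],np.pi)
E
```

```text
1.23 q [-9.670e-01 -4.330e-01 -2.600e-01  1.745e+00  1.000e-03  4.390e-01] p [ 0.3296 -0.2494  0.2998] r [ 3.1416e+00 -1.4000e-03  1.7356e+00] F [-0.   0.3 -0.2] M [ 0.01 -0.04 -0.01] w 0.0852
mm [333.7 174.5  20.3] rot [ 1.000e-03 -1.000e-03 -1.406e+00]
mm [333.6 174.5 120.3] rot [ 1.000e-03 -1.000e-03 -1.406e+00]
```

>>> move_arm(
  targets=[
    {"x": 334,"y": 174,"z": 20,"ax": 0,"ay": 0,"az": -1.406,"grip": 85},
    {"x": 334,"y": 174,"z": 20,"ax": 0,"ay": 0,"az": -1.406,"grip": 85},
    {"x": 334,"y": 174,"z": 20,"ax": 0,"ay": 0,"az": -1.406,"grip": 85},
    {"x": 334,"y": 174,"z": 20,"ax": 0,"ay": 0,"az": -1.406,"grip": 85},
    {"x": 334,"y": 174,"z": 20,"ax": 0,"ay": 0,"az": -1.406,"grip": 85},
    {"x": 334,"y": 174,"z": 20,"ax": 0,"ay": 0,"az": -1.406,"grip": 85},
    {"x": 334,"y": 174,"z": 20,"ax": 0,"ay": 0,"az": -1.406,"grip": 85},
    {"x": 334,"y": 174,"z": 20,"ax": 0,"ay": 0,"az": -1.406,"grip": 85},
    {"x": 334,"y": 174,"z": 70,"ax": 0,"ay": 0,"az": -1.406,"grip": 85},
    {"x": 334,"y": 174,"z": 110,"ax": 0,"ay": 0,"az": -1.406,"grip": 85},
    {"x": 334,"y": 174,"z": 110,"ax": 0,"ay": 0,"az": -1.406,"grip": 85},
  ],
)

```text
time: 2.6
tcp_pos: [0.4446, 0.1085, 0.1874]
tcp_rot: [3.14, -0.006, 3.137]
force: [-0.9, -0.4, 0.4]
width: 0.085
```

Run:
```python
from h import *
st();rel([.447,.1085,.096],np.pi)
c,im=cam("scene");cv2.imwrite("pics/s1.png",cv2.resize(im[50:300,150:450],None,fx=2.5,fy=2.3))
```

```text
2.6 q [-4.900e-02 -3.350e-01 -3.910e-01  1.521e+00  1.000e-03 -4.400e-02] p [0.4446 0.1085 0.1874] r [ 3.14   -0.0058  3.1373] F [-0.9 -0.4  0.4] M [-0.03  0.04  0.04] w 0.085
mm [-3.  -0.1 91.4] rot [ 0.002 -0.006 -0.004]
```

View pics/s1.png

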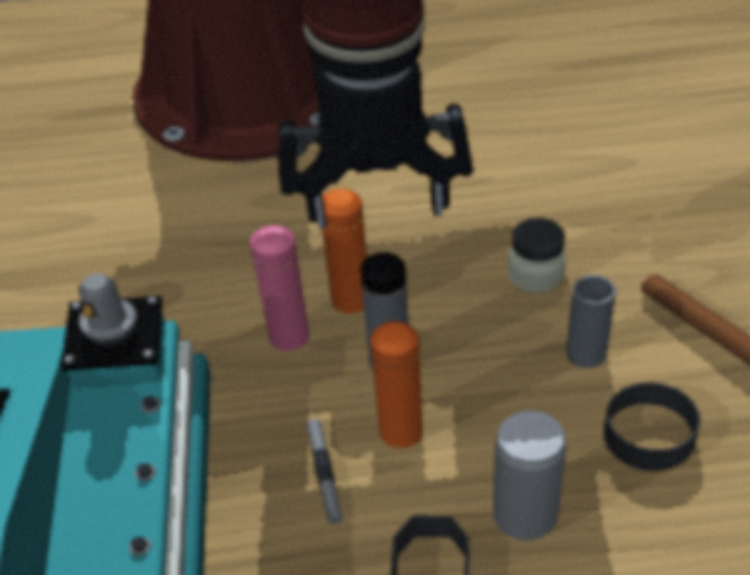

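The gripper is open above the black-capped handle (crop (384,290)), with the jaws to its left and right. The oranges stand fore and aft of it, clear of the fingers. I'll descend and grip gently.

>>> move_arm(
  targets=[
    {"x": -3,"y": 0,"z": 40,"ax": 0,"ay": -0.006,"az": 0,"grip": 85},
    {"x": -3,"y": 0,"z": 75,"ax": 0,"ay": -0.006,"az": 0,"grip": 85},
    {"x": -3,"y": 0,"z": 91,"ax": 0,"ay": -0.006,"az": 0,"grip": 85},
    {"x": -3,"y": 0,"z": 91,"ax": 0,"ay": -0.006,"az": 0,"grip": 85},
    {"x": -3,"y": 0,"z": 91,"ax": 0,"ay": -0.006,"az": 0,"grip": 60},
    {"x": -3,"y": 0,"z": 91,"ax": 0,"ay": -0.006,"az": 0,"grip": 48},
    {"x": -3,"y": 0,"z": 91,"ax": 0,"ay": -0.006,"az": 0,"grip": 40},
    {"x": -3,"y": 0,"z": 91,"ax": 0,"ay": -0.006,"az": 0,"grip": 30},
    {"x": -3,"y": 0,"z": 91,"ax": 0,"ay": -0.006,"az": 0,"grip": 30},
    {"x": -3,"y": 0,"z": 91,"ax": 0,"ay": -0.006,"az": 0,"grip": 30},
  ],
  newtons=40,
)

```text
time: 3.9
tcp_pos: [0.449, 0.1084, 0.0997]
tcp_rot: [3.141, 0.005, 3.138]
force: [0.2, -1.0, 6.1]
width: 0.0373
```

Run:
```python
from h import *
st()
for n in("scene","top"):
    c,im=cam(n);cv2.imwrite(f"pics/{n}2.png",im)
a=cv2.imread("pics/scene2.png")[80:260,200:400];b=cv2.imread("pics/top2.png")[150:330,240:440]
cv2.imwrite("pics/c2.png",np.hstack([cv2.resize(i,(400,360),interpolation=2) for i in(a,b)]))
```

```text
3.9 q [-4.800e-02 -3.200e-01 -5.380e-01  1.348e+00  1.000e-03 -4.500e-02] p [0.449  0.1084 0.0997] r [3.1405 0.0049 3.1381] F [ 0.2 -1.   6.1] M [-0.29  0.19  0.01] w 0.0373
```

View pics/c2.png

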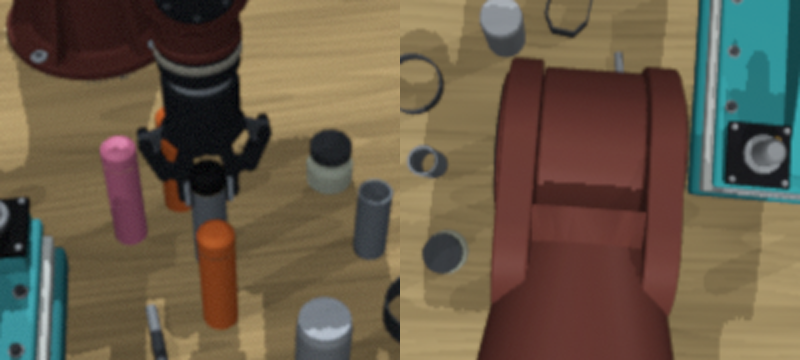

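The handle is held: width 37.3 mm, neighbours unmoved. The grip is stable at TCP z = 0.0997, with the handle's end at 0. I'll lift it straight up so the wall can be searched for the window.

>>> move_arm(
  targets=[
    {"x": 0,"y": 0,"z": -40,"ax": 0,"ay": 0,"az": 0,"grip": 30},
    {"x": 0,"y": 0,"z": -100,"ax": 0,"ay": 0,"az": 0,"grip": 30},
    {"x": 0,"y": 0,"z": -160,"ax": 0,"ay": 0,"az": 0,"grip": 30},
    {"x": 0,"y": 0,"z": -205,"ax": 0,"ay": 0,"az": 0,"grip": 30},
    {"x": 0,"y": 0,"z": -205,"ax": 0,"ay": 0,"az": 0,"grip": 30},
  ],
  newtons=60,
)

```text
time: 4.62
tcp_pos: [0.4492, 0.1082, 0.3078]
tcp_rot: [3.141, 0.01, 3.138]
force: [0.8, -1.1, -3.9]
width: 0.0369
```

Run:
```python
from h import *
st()
c,im=cam("scene")
s=telemetry.state();p=s["tcp_pos"]
u=proj(c,p);print(u)
x,y=u.astype(int)
cv2.imwrite("pics/s3.png",cv2.resize(im[y-70:y+80,x-75:x+75],None,fx=4,fy=4,interpolation=2))
```

```text
4.62 q [-4.900e-02 -2.940e-01 -1.370e-01  1.718e+00  1.000e-03 -4.500e-02] p [0.4492 0.1082 0.3078] r [3.1406 0.0097 3.1381] F [ 0.8 -1.1 -3.9] M [-0.01  0.02  0.02] w 0.0369
[298.85660593 103.80209692]
```

View pics/s3.png

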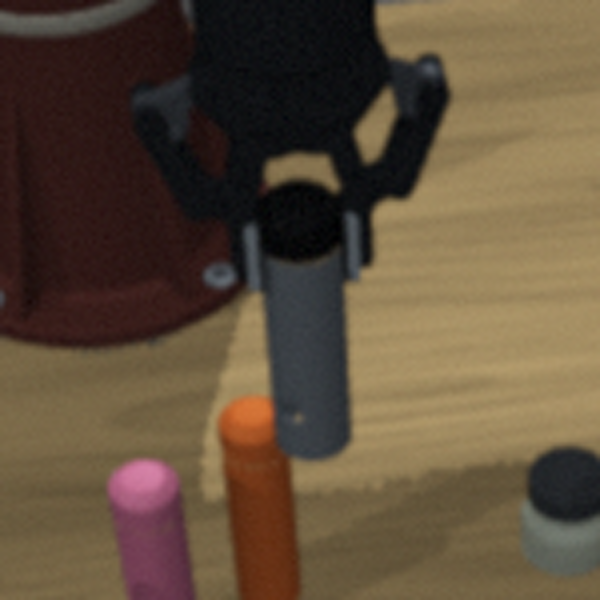

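Run:
```python
from h import *
c,im=cam("scene")
s=telemetry.state();p=s["tcp_pos"]
x,y=proj(c,p).astype(int)
y0=y+20;x0=x-20
cr=im[y0:y0+30,x0:x0+40]
g=cv2.cvtColor(cr,cv2.COLOR_BGR2GRAY)
print(x0,y0);
for r in range(6,24): print(y0+r,g[r,8:36])
cr=cv2.convertScaleAbs(cr,alpha=1.6)
cv2.imwrite("pics/s4.png",cv2.resize(cr,None,fx=18,fy=18,interpolation=2))
# axis prediction: handle bottom centre candidates
for xh in (p[0]-.0025,p[0]):
  for h in(0,.031): print(xh,h,proj(c,[xh,p[1],p[2]-.0997+h]))
d=np.array(c["origin"])-p; print("cam azimuth",np.arctan2(d[1],d[0]))
```

```text
278 124
130 [140 140 142 136 107  76  62  58  62  64  62  62  62  61  61  61  59  57
  56  53  54  51  49  58 103 137 142 142]
131 [134 138 139 134 109  75  60  61  62  62  64  64  64  63  60  60  59  57
  56  56  51  50  48  58  97 128 138 137]
132 [138 137 135 128 104  76  59  57  58  61  63  62  61  61  59  59  60  56
  56  53  53  51  48  55  88 123 135 134]
133 [139 137 133 127 108  74  58  57  56  60  61  61  61  64  64  58  57  59
  55  52  54  49  48  53  85 125 138 136]
134 [138 141 139 134 111  79  58  54  50  53  56  56  62  63  64  58  62  58
  55  53  53  51  46  52  89 129 143 145]
135 [138 138 135 136 120  84  61  53  53  51  54  52  57  59  62  59  58  58
  55  53  54  50  46  54  87 131 147 148]
136 [136 136 136 132 122  86  62  57  52  52  60  70  69  63  59  60  57  59
  57  54  52  52  47  54  92 130 145 147]
137 [136 133 133 129 113  83  59  56  60  65  79  93  85  69  58  58  61  56
  58  54  53  50  50  54  86 125 138 140]
138 [128 128 122 115 102  77  62  60  64  70  83 100  88  72  61  62  60  60
  57  55  51  52  48  50  79 122 137 136]
139 [118 117 109 107 
[... 584 characters left out ...]
77  74  68  64  60  61  56  60  63  62  62  63  63  62  59  59  60
  54  53  54  51  50  71 113 134 143 142]
145 [ 73  71  66  66  64  58  57  63  60  63  63  61  62  61  60  61  59  59
  57  55  51  53  64  94 126 140 139 137]
146 [ 68  70  64  65  58  60  61  65  62  56  61  62  61  61  62  61  58  59
  56  57  58  68  89 118 131 131 134 132]
147 [ 68  68  63  66  62  64  61  60  61  62  69  71  69  65  63  62  63  62
  66  69  82 100 118 124 128 130 129 132]
0.4454965857425948 0 [301.5049092  142.87841427]
0.4454965857425948 0.031 [300.68012824 131.24250972]
0.4479965857425948 0 [301.65805653 143.74822514]
0.4479965857425948 0.031 [300.83560802 132.11446791]
cam azimuth -0.072352619610193
```

View pics/s4.png

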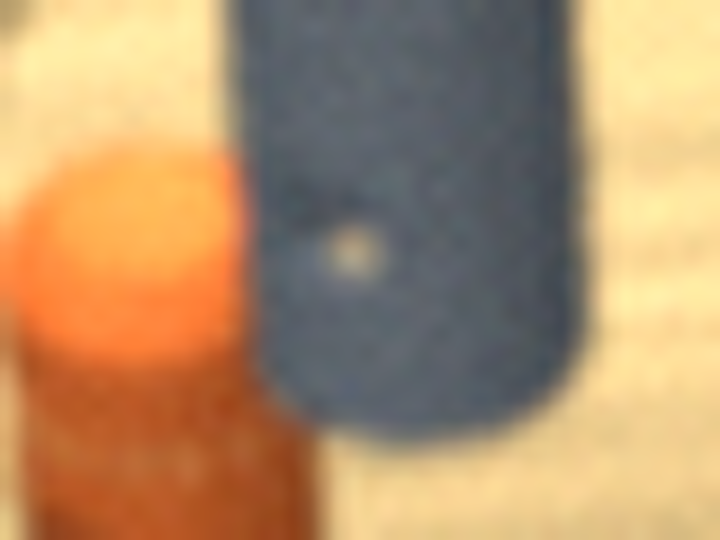

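The window shows at scene about (296,135) on the tube's left flank, the tube spanning 290.7–310. That puts it at azimuth about −0.55 rad, while the button's measured azimuth is about −0.485. I'll carry the handle over the stub with the window turned about 0.6 rad to one side, so the click comes while turning and not on the way down.

Run:
```python
from h import *
rel([.4801,-.1147,.320],3.79)
```

```text
mm [ -33.  -222.8  -16.3] rot [-0.     0.004 -0.652]
```

>>> move_arm(
  targets=[
    {"x": 0,"y": -30,"z": -12,"ax": 0,"ay": 0.004,"az": -0.1,"grip": 30},
    {"x": -10,"y": -80,"z": -12,"ax": 0,"ay": 0.004,"az": -0.25,"grip": 30},
    {"x": -20,"y": -130,"z": -12,"ax": 0,"ay": 0.004,"az": -0.4,"grip": 30},
    {"x": -30,"y": -180,"z": -12,"ax": 0,"ay": 0.004,"az": -0.55,"grip": 30},
    {"x": -33,"y": -210,"z": -12,"ax": 0,"ay": 0.004,"az": -0.65,"grip": 30},
    {"x": -33,"y": -223,"z": -12,"ax": 0,"ay": 0.004,"az": -0.652,"grip": 30},
    {"x": -33,"y": -223,"z": -12,"ax": 0,"ay": 0.004,"az": -0.652,"grip": 30},
    {"x": -33,"y": -223,"z": -12,"ax": 0,"ay": 0.004,"az": -0.652,"grip": 30},
  ],
)

```text
time: 5.72
tcp_pos: [0.48, -0.1137, 0.3153]
tcp_rot: [3.141, 0.0, -2.493]
force: [-0.1, 0.1, -2.3]
width: 0.0369
```

Run:
```python
from h import *
st();rel([.4801,-.1147,.320],3.79);rel([.4801,-.1147,.285],3.79)
c,im=cam("scene");cv2.imwrite("pics/s5.png",cv2.resize(im[40:220,110:290],None,fx=4,fy=3.3,interpolation=2))
c,t=cam("top");cv2.imwrite("pics/t5.png",cv2.resize(t[150:300,340:520],None,fx=4,fy=4,interpolation=2))
```

```text
5.72 q [-0.499 -0.182 -0.028  1.725  0.    -1.147] p [ 0.48   -0.1137  0.3153] r [ 3.1410e+00  2.0000e-04 -2.4932e+00] F [-0.1  0.1 -2.3] M [-0.03  0.01 -0.  ] w 0.0369
mm [ 0.5 -0.8 -4.7] rot [ 0.001  0.    -0.   ]
mm [ 0.5 -0.9 30.3] rot [ 0.001  0.    -0.   ]
```

View pics/s5.png

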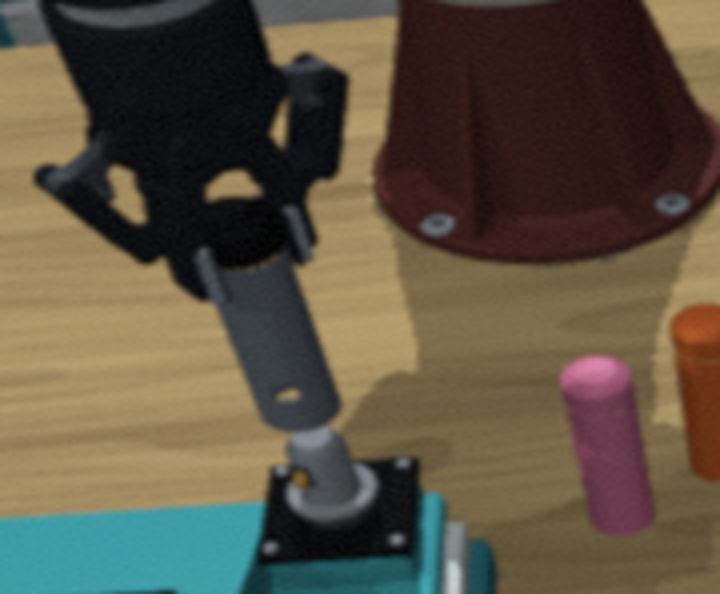

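View pics/t5.png

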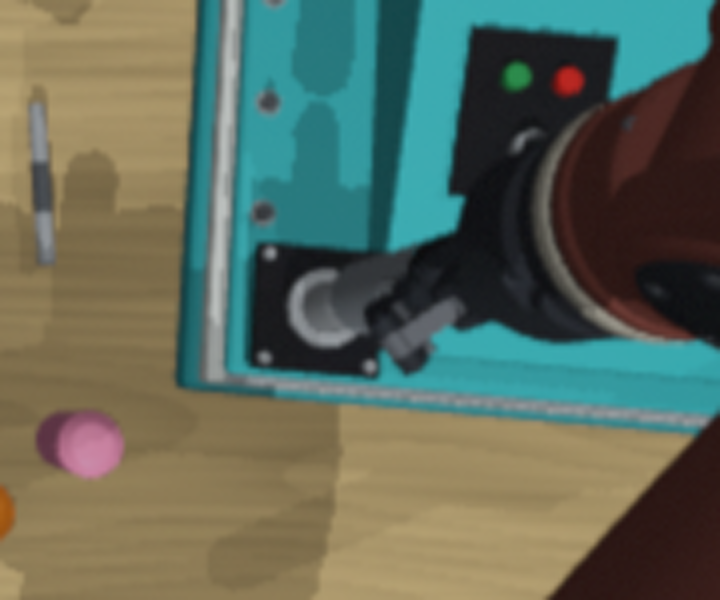

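Seen from both cameras, the handle's lower end stands over the stub: scene crop tube end (300,415), stub top (315,440). The window at (288,394) now faces about +0.05 rad, off the button. I'll lower it in steps, watching the force.

>>> move_arm(
  targets=[
    {"x": 0.5,"y": -0.9,"z": 8,"ax": 0,"ay": 0,"az": 0,"grip": 30},
    {"x": 0.5,"y": -0.9,"z": 16,"ax": 0,"ay": 0,"az": 0,"grip": 30},
    {"x": 0.5,"y": -0.9,"z": 24,"ax": 0,"ay": 0,"az": 0,"grip": 30},
    {"x": 0.5,"y": -0.9,"z": 30,"ax": 0,"ay": 0,"az": 0,"grip": 30},
    {"x": 0.5,"y": -0.9,"z": 30,"ax": 0,"ay": 0,"az": 0,"grip": 30},
  ],
)

```text
time: 6.45
tcp_pos: [0.48, -0.1147, 0.2851]
tcp_rot: [3.141, 0.0, -2.492]
force: [-0.1, 0.7, -2.9]
width: 0.0364
```

Run:
```python
from h import *
st()
```

```text
6.45 q [-0.5   -0.199 -0.099  1.672  0.    -1.15 ] p [ 0.48   -0.1147  0.2851] r [ 3.1409  0.     -2.4924] F [-0.1  0.7 -2.9] M [0.   0.02 0.02] w 0.0364
```

>>> move_arm(
  targets=[
    {"x": 0,"y": 0,"z": 4,"ax": 0,"ay": 0,"az": 0,"grip": 30},
    {"x": 0,"y": 0,"z": 8,"ax": 0,"ay": 0,"az": 0,"grip": 30},
    {"x": 0,"y": 0,"z": 12,"ax": 0,"ay": 0,"az": 0,"grip": 30},
    {"x": 0,"y": 0,"z": 16,"ax": 0,"ay": 0,"az": 0,"grip": 30},
    {"x": 0,"y": 0,"z": 16,"ax": 0,"ay": 0,"az": 0,"grip": 30},
  ],
)

```text
time: 7.08
tcp_pos: [0.4804, -0.115, 0.2692]
tcp_rot: [-3.141, 0.0, -2.493]
force: [3.7, -1.4, -1.0]
width: 0.0372
```

Run:
```python
from h import *
st()
```

```text
7.08 q [-0.5   -0.207 -0.135  1.642  0.    -1.15 ] p [ 0.4804 -0.115   0.2692] r [-3.1412e+00  4.0000e-04 -2.4925e+00] F [ 3.7 -1.4 -1. ] M [-0.46 -0.79 -0.01] w 0.0372
```

The handle is over the button: side force is (3.7, −1.4) N, along the button's direction. Moving on to the collar.

>>> move_arm(
  targets=[
    {"x": 0,"y": 0,"z": 4,"ax": 0,"ay": 0,"az": 0,"grip": 30},
    {"x": 0,"y": 0,"z": 8,"ax": 0,"ay": 0,"az": 0,"grip": 30},
    {"x": 0,"y": 0,"z": 12,"ax": 0,"ay": 0,"az": 0,"grip": 30},
    {"x": 0,"y": 0,"z": 16,"ax": 0,"ay": 0,"az": 0,"grip": 30},
    {"x": 0,"y": 0,"z": 20,"ax": 0,"ay": 0,"az": 0,"grip": 30},
    {"x": 0,"y": 0,"z": 20,"ax": 0,"ay": 0,"az": 0,"grip": 30},
  ],
)

```text
time: 7.82
tcp_pos: [0.4802, -0.1148, 0.2486]
tcp_rot: [3.141, 0.0, -2.493]
force: [2.7, -2.2, -5.1]
width: 0.0369
```

Run:
```python
from h import *
st()
```

```text
7.83 q [-0.5   -0.215 -0.18   1.607  0.    -1.15 ] p [ 0.4802 -0.1148  0.2486] r [ 3.1411e+00  1.0000e-04 -2.4926e+00] F [ 2.7 -2.2 -5.1] M [-0.52 -0.89  0.01] w 0.0369
```

>>> move_arm(
  targets=[
    {"x": 0,"y": 0,"z": 2,"ax": 0,"ay": 0,"az": 0,"grip": 30},
    {"x": 0,"y": 0,"z": 4,"ax": 0,"ay": 0,"az": 0,"grip": 30},
    {"x": 0,"y": 0,"z": 4,"ax": 0,"ay": 0,"az": 0,"grip": 30},
  ],
)

```text
time: 8.2
tcp_pos: [0.4803, -0.1149, 0.245]
tcp_rot: [-3.141, 0.0, -2.492]
force: [2.1, -0.9, 2.7]
width: 0.0367
```

>>> move_arm(
  targets=[
    {"x": 0,"y": 0,"z": 2,"ax": 0,"ay": 0,"az": 0,"grip": 30},
    {"x": 0,"y": 0,"z": 2,"ax": 0,"ay": 0,"az": 0,"grip": 30},
    {"x": 0,"y": 0,"z": 2,"ax": 0,"ay": 0,"az": 0,"grip": 30},
  ],
)

```text
time: 8.57
tcp_pos: [0.4804, -0.1149, 0.2434]
tcp_rot: [-3.141, 0.001, -2.492]
force: [1.3, -1.1, 4.7]
width: 0.0371
```

Run:
```python
from h import *
st()
```

```text
8.57 q [-0.5   -0.218 -0.192  1.596  0.    -1.15 ] p [ 0.4804 -0.1149  0.2434] r [-3.1409e+00  7.0000e-04 -2.4925e+00] F [ 1.3 -1.1  4.7] M [-0.22 -0.46 -0.03] w 0.0371
```

>>> move_arm(
  targets=[
    {"x": 0,"y": 0,"z": 2,"ax": 0,"ay": 0,"az": 0,"grip": 30},
    {"x": 0,"y": 0,"z": 3.5,"ax": 0,"ay": 0,"az": 0,"grip": 30},
    {"x": 0,"y": 0,"z": 3.5,"ax": 0,"ay": 0,"az": 0,"grip": 30},
    {"x": 0,"y": 0,"z": 3.5,"ax": 0,"ay": 0,"az": 0,"grip": 30},
  ],
)

```text
time: 9.07
tcp_pos: [0.4805, -0.1148, 0.2406]
tcp_rot: [-3.14, 0.001, -2.492]
force: [1.4, -1.0, 7.5]
width: 0.0367
```

Run:
```python
from h import *
st()
```

```text
9.07 q [-0.5   -0.22  -0.198  1.591  0.    -1.15 ] p [ 0.4805 -0.1148  0.2406] r [-3.1402e+00  1.0000e-03 -2.4924e+00] F [ 1.4 -1.   7.5] M [-0.08 -0.22 -0.03] w 0.0367
```

The collar is down about 6 mm (about 10 N net of the handle's weight). Now turning clockwise seen from above, towards the button, about the handle's axis.

>>> move_arm(
  targets=[
    {"x": 0,"y": -0.2,"z": 0.3,"ax": 0,"ay": 0,"az": 0.08,"grip": 30},
    {"x": 0,"y": -0.4,"z": 0.3,"ax": 0,"ay": 0,"az": 0.16,"grip": 30},
    {"x": 0.1,"y": -0.6,"z": 0.3,"ax": 0,"ay": 0,"az": 0.24,"grip": 30},
    {"x": 0.1,"y": -0.7,"z": 0.3,"ax": 0,"ay": 0,"az": 0.28,"grip": 30},
    {"x": 0.1,"y": -0.7,"z": 0.3,"ax": 0,"ay": 0,"az": 0.28,"grip": 30},
  ],
)

```text
time: 9.7
tcp_pos: [0.4811, -0.1155, 0.241]
tcp_rot: [-3.14, 0.002, -2.773]
force: [2.6, -0.5, 7.8]
width: 0.037
```

Run:
```python
from h import *
st()
```

```text
9.7 q [-5.01e-01 -2.19e-01 -1.97e-01  1.59e+00  1.00e-03 -8.70e-01] p [ 0.4811 -0.1155  0.241 ] r [-3.1397e+00  2.4000e-03 -2.7729e+00] F [ 2.6 -0.5  7.8] M [-0.18 -0.56  0.03] w 0.037
```

>>> move_arm(
  targets=[
    {"x": 0,"y": -0.1,"z": 0.3,"ax": 0,"ay": 0,"az": 0.04,"grip": 30},
    {"x": 0,"y": -0.2,"z": 0.3,"ax": 0,"ay": 0,"az": 0.08,"grip": 30},
    {"x": 0,"y": -0.2,"z": 0.3,"ax": 0,"ay": 0,"az": 0.08,"grip": 30},
  ],
)

```text
time: 10.07
tcp_pos: [0.4814, -0.1158, 0.2414]
tcp_rot: [-3.139, 0.003, -2.853]
force: [1.9, -1.3, 6.2]
width: 0.0367
```

```bash
python3 -c "
from h import *
st()"
```

```text
10.07 q [-5.01e-01 -2.19e-01 -1.96e-01  1.59e+00  1.00e-03 -7.90e-01] p [ 0.4814 -0.1158  0.2414] r [-3.1393  0.0032 -2.8534] F [ 1.9 -1.3  6.2] M [-0.19 -0.39 -0.01] w 0.0367
```

>>> move_arm(
  targets=[
    {"x": 0,"y": -0.1,"z": 0.3,"ax": 0,"ay": 0,"az": 0.03,"grip": 30},
    {"x": 0,"y": -0.1,"z": 0.3,"ax": 0,"ay": 0,"az": 0.06,"grip": 30},
    {"x": 0,"y": -0.1,"z": 0.3,"ax": 0,"ay": 0,"az": 0.06,"grip": 30},
  ],
)

```text
time: 10.45
tcp_pos: [0.4814, -0.116, 0.2416]
tcp_rot: [-3.139, 0.004, -2.914]
force: [1.0, -2.2, 7.3]
width: 0.0369
```

```bash
python3 -c "
from h import *
st()"
```

```text
10.45 q [-0.502 -0.219 -0.196  1.59   0.    -0.729] p [ 0.4814 -0.116   0.2416] r [-3.139   0.0035 -2.9139] F [ 1.  -2.2  7.3] M [-0.29 -0.22 -0.04] w 0.0369
```

>>> move_arm(
  targets=[
    {"x": 0,"y": 0,"z": 1.3,"ax": 0,"ay": 0,"az": 0.02,"grip": 30},
    {"x": 0,"y": -0.1,"z": 1.3,"ax": 0,"ay": 0,"az": 0.05,"grip": 30},
    {"x": 0,"y": -0.1,"z": 1.3,"ax": 0,"ay": 0,"az": 0.05,"grip": 30},
  ],
)

```text
time: 10.82
tcp_pos: [0.4813, -0.116, 0.2408]
tcp_rot: [-3.139, 0.004, -2.964]
force: [0.8, -0.6, 7.9]
width: 0.0366
```

```bash
python3 -c "
from h import *
st()"
```

```text
10.82 q [-0.502 -0.22  -0.198  1.588  0.    -0.679] p [ 0.4813 -0.116   0.2408] r [-3.139   0.0037 -2.9642] F [ 0.8 -0.6  7.9] M [-0.1   0.02  0.  ] w 0.0366
```

>>> move_arm(
  targets=[
    {"x": 0,"y": 0,"z": 0.4,"ax": 0,"ay": 0,"az": 0.03,"grip": 30},
    {"x": 0,"y": -0.1,"z": 0.4,"ax": 0,"ay": 0,"az": 0.05,"grip": 30},
    {"x": 0,"y": -0.1,"z": 0.4,"ax": 0,"ay": 0,"az": 0.05,"grip": 30},
  ],
)

```text
time: 11.2
tcp_pos: [0.4811, -0.116, 0.2409]
tcp_rot: [-3.139, 0.004, -3.014]
force: [0.1, -0.6, 7.2]
width: 0.0368
```

```bash
python3 -c "
from h import *
st()"
```

```text
11.2 q [-0.502 -0.221 -0.198  1.588  0.    -0.629] p [ 0.4811 -0.116   0.2409] r [-3.1391  0.0038 -3.0144] F [ 0.1 -0.6  7.2] M [-0.08  0.07 -0.01] w 0.0368
```

```bash
cat > v.py <<'E'
from h import *
import sys
c,im=cam("scene");x,y=proj(c,[.48,-.117,.19]).astype(int)
cr=cv2.convertScaleAbs(im[y-30:y+45,x-40:x+40],alpha=1.6)
cv2.imwrite(f"pics/{sys.argv[1]}.png",cv2.resize(cr,None,fx=7,fy=7,interpolation=2)); print(x-40,y-30)
E
python3 v.py s6
```

```text
147 144
```

View pics/s6.png

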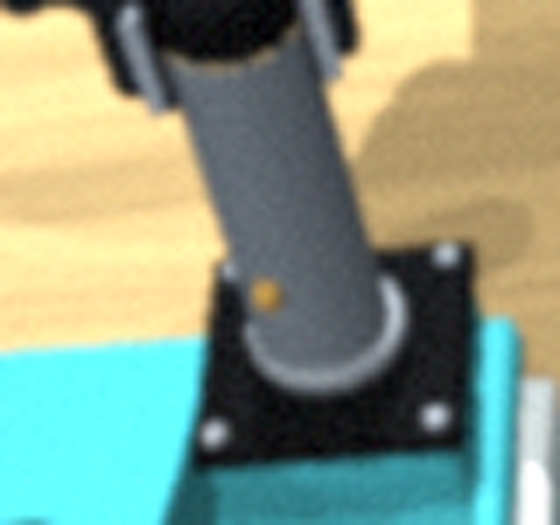

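Brass shows in the window (crop (266,295), scene (185,186)). The side moment fell from about 0.6 to about 0.1 N·m between yaw −2.91 and −2.96, so it looks caught. I'll stop turning and check by easing up: if caught, the button should hold the handle at about 4 mm of collar travel.

>>> move_arm(
  targets=[
    {"x": 0,"y": 0,"z": -1,"ax": 0,"ay": 0,"az": 0,"grip": 30},
    {"x": 0,"y": 0,"z": -2,"ax": 0,"ay": 0,"az": 0,"grip": 30},
    {"x": 0,"y": 0,"z": -2,"ax": 0,"ay": 0,"az": 0,"grip": 30},
  ],
)

```text
time: 11.62
tcp_pos: [0.4809, -0.1159, 0.2427]
tcp_rot: [-3.139, 0.003, -3.014]
force: [1.2, -1.5, 3.5]
width: 0.0364
```

```bash
python3 -c "
from h import *
st()"
```

```text
11.62 q [-0.502 -0.22  -0.195  1.592  0.    -0.629] p [ 0.4809 -0.1159  0.2427] r [-3.1393  0.0033 -3.0142] F [ 1.2 -1.5  3.5] M [-0.35 -0.28  0.01] w 0.0364
```

>>> move_arm(
  targets=[
    {"x": 0,"y": 0,"z": -1,"ax": 0,"ay": 0,"az": 0,"grip": 30},
    {"x": 0,"y": 0,"z": -1.5,"ax": 0,"ay": 0,"az": 0,"grip": 30},
    {"x": 0,"y": 0,"z": -1.5,"ax": 0,"ay": 0,"az": 0,"grip": 30},
  ],
)

```text
time: 12.0
tcp_pos: [0.4807, -0.1159, 0.2433]
tcp_rot: [-3.14, 0.002, -3.014]
force: [3.9, -3.8, -9.0]
width: 0.037
```

```bash
python3 -c "
from h import *
st()"
```

```text
12.0 q [-0.502 -0.219 -0.192  1.594  0.    -0.629] p [ 0.4807 -0.1159  0.2433] r [-3.1400e+00  2.2000e-03 -3.0143e+00] F [ 3.9 -3.8 -9. ] M [-0.84 -0.91  0.03] w 0.037
```

The handle is held against the lift: −9 N at a height where the free collar had given +4.7 N. It's caught. I'll ease back, open the fingers and lift away.

>>> move_arm(
  targets=[
    {"x": 0,"y": 0,"z": 0.7,"ax": 0,"ay": 0,"az": 0,"grip": 30},
    {"x": 0,"y": 0,"z": 0.7,"ax": 0,"ay": 0,"az": 0,"grip": 30},
    {"x": 0,"y": 0,"z": 0.7,"ax": 0,"ay": 0,"az": 0,"grip": 50},
    {"x": 0,"y": 0,"z": 0.7,"ax": 0,"ay": 0,"az": 0,"grip": 70},
    {"x": 0,"y": 0,"z": 0.7,"ax": 0,"ay": 0,"az": 0,"grip": 85},
    {"x": 0,"y": 0,"z": 0.7,"ax": 0,"ay": 0,"az": 0,"grip": 85},
    {"x": 0,"y": 0,"z": 0.7,"ax": 0,"ay": 0,"az": 0,"grip": 85},
  ],
)

```text
time: 12.88
tcp_pos: [0.4807, -0.1159, 0.2426]
tcp_rot: [-3.14, 0.002, -3.014]
force: [-0.2, -0.6, -0.4]
width: 0.0846
```

```bash
python3 -c "
from h import *
st()"; python3 v.py s7
```

```text
12.88 q [-0.502 -0.219 -0.194  1.593  0.    -0.629] p [ 0.4807 -0.1159  0.2426] r [-3.1401e+00  2.3000e-03 -3.0143e+00] F [-0.2 -0.6 -0.4] M [-0.02  0.05  0.02] w 0.0846
147 144
```

View pics/s7.png

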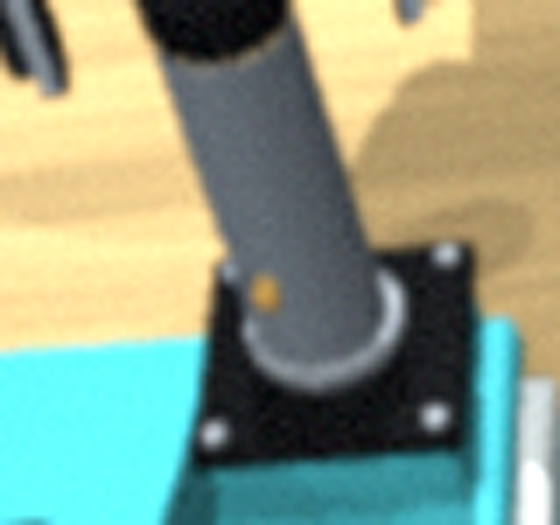

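The brass still stands in the window at crop (266,293), and the handle stayed put with the fingers open and forces at zero. Retreating upward.

>>> move_arm(
  targets=[
    {"x": 0,"y": 0,"z": -30,"ax": 0,"ay": 0,"az": 0,"grip": 85},
    {"x": 0,"y": 0,"z": -70,"ax": 0,"ay": 0,"az": 0,"grip": 85},
    {"x": 0,"y": 0,"z": -120,"ax": 0,"ay": 0,"az": 0,"grip": 85},
    {"x": 0,"y": 0,"z": -120,"ax": 0,"ay": 0,"az": 0,"grip": 85},
    {"x": 60,"y": 0,"z": -120,"ax": 0,"ay": 0,"az": 0,"grip": 85},
    {"x": 60,"y": 0,"z": -120,"ax": 0,"ay": 0,"az": 0,"grip": 85},
  ],
)

```text
time: 13.68
tcp_pos: [0.4186, -0.1231, 0.3621]
tcp_rot: [-3.14, 0.001, -3.016]
force: [0.7, 0.5, -0.7]
width: 0.0849
```

```bash
python3 -c "
from h import *
st()
c,im=cam('scene');cv2.imwrite('pics/s8.png',im)
x,y=proj(c,[.48,-.117,.19]).astype(int)
cv2.imwrite('pics/s8c.png',cv2.resize(cv2.convertScaleAbs(im[y-50:y+45,x-40:x+40],alpha=1.6),None,fx=6,fy=6,interpolation=2))
"
```

```text
13.68 q [-0.588 -0.314 -0.051  1.832 -0.    -0.714] p [ 0.4186 -0.1231  0.3621] r [-3.1402e+00  1.5000e-03 -3.0156e+00] F [ 0.7  0.5 -0.7] M [ 0.   -0.01  0.06] w 0.0849
```

View pics/s8.png

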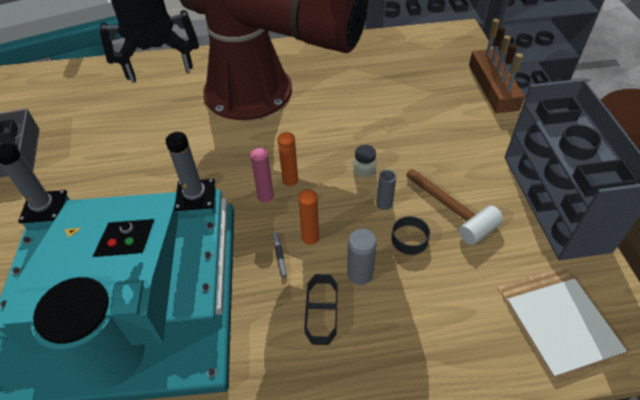

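View pics/s8c.png

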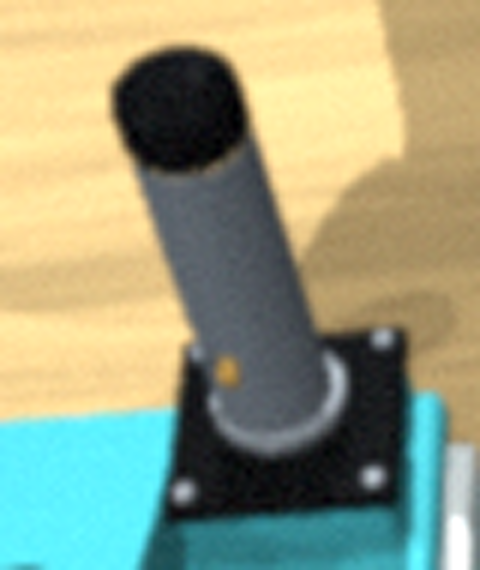

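The handle stands on the stub (scene (182,165)) with the brass button through the window (crop (228,372)). The bystanders are where they were and the gripper is clear.

```bash
python3 -c "
from h import *
robot.sign_off()"
```

```text
the job is handed in; nothing more can be done
```

The handle is on the bare stub and locked by the button. I let go of it there and handed the job in at about 14 s of the 67 s allowed.

- **Fitting:** I slid it down to the sprung collar and pressed the collar in about 6 mm, at roughly 10 N. I then turned it about 0.5 rad clockwise seen from above, and stopped there. The side load dropped at about 0.45 rad; the last 0.05 rad turned with no resistance.
- **Catch check:** Easing up by about 2.5 mm, the handle was held back with about 9 N. Not yet caught, at the same height it had still been pushing up with about 5 N.
- **After letting go:** Forces on the gripper went to zero and the handle did not move. The last picture shows the brass button in the window, and the other things on the bench where they were.
- **Forces:** No reading I took showed more than about 11 N. Torque about the handle's axis stayed near zero through the turn.

No check failed or disagreed. I judged the button fully out from the picture and the held lift, since its travel is not reported.

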